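Turn up the sunken brightness knob of the slide light box

TASK

Take the orange-handled key out of its wooden stand, reach it down through the round guard opening in the light box, fit its fork over the sunken brightness knob and turn the knob gently clockwise until it comes up against its stop, without forcing it or touching it with the fingers. Then stand the key back in the hole of its wooden stand and let go of it, leaving the light box's slides, the loupe and the opener undisturbed.

Things in the scene. Friction and masses are not known exactly. Their poses are not given: they have to be found in the camera images.
- lightbox: beige plastic light box fixed to the shelf, 220 (its x) x 280 (its y) x 85 mm high, origin at the centre of its underside, z up. The opal screen covers the far part of its top; the near strip (low x) carries a rocker switch (not used) and a black guard plate with the round opening.
- guard_opening (a point): centre of the round guard opening, 38 mm in diameter, in the top face of the light box (85 mm above the shelf); axes as the light box. The guard plate is 6 mm thick; below it is a square well 52 mm wide with the brightness knob in it, straight below the opening.
- well (a point): point 30 mm below the guard opening's centre. Knob: black 40 mm disc with a white upright bar across its middle, 24 long, 6 thick, 7 mm tall. Its depth is NOT measured and differs each time: bar top 18 to 42 mm below the guard's top, disc face 7 mm lower. Feel for it: it is sprung, gives 2 mm at most at 3 N/mm; over 30 N between key and knob is forcing it.
- brightness (a joint): knob angle, rad; grows clockwise seen from above. Starts at 0.5 to 0.9; stop at 1.5. Stays where left, turns at 0.06 N m. The stop is sprung: 0.08 N m at first, 0.16 after 0.1 rad more, solid by 0.35. The mounting is turned by an unmeasured m of -0.6 to 0.6: the bar points m minus the joint value, counter-clockwise from the light box's x axis, so the bar's direction must be felt for or seen.
- key_handle (a point): centre of the key's orange handle (half-way up): 26 (x) x 14 (y) x 40 mm tall, z up along the key; grip it across its 14 mm. The key is loose, stands upright, 105 mm long, about 120 g. Below the handle a steel shaft 14 mm thick, then the fork, all on one axis; the fork's tips lie 85 mm below this point.
- fork_tip (a point): on the key's axis, level with the tips of its fork; axes as the handle. Two flat prongs, each 20 wide (x), 5 thick (y), 12 mm long, with a gap of 10 mm (y -5 to 5), open along x. It drops over the knob's bar when the key's x axis lies along the bar (either way round), with 0.2 rad play each way; turned further off, it rests on top of the bar.
- key_stand: dark wooden block fixed to the shelf, 60 x 60 x 50 mm high, origin at the centre of its underside. In its top centre is a round hole 36 mm in diameter and 40 mm deep (floor 10 mm above the shelf) in which the key stands upright on its prongs, handle centre 95 mm above the shelf, turned any way.
- loupe_mid (a point): bystander: round black loupe, 54 mm in diameter, 50 mm tall, standing loose on the shelf; this point is its centre. Not to be moved.
- opener_mid (a point): bystander: stubby steel film canister opener, about 90 x 34 x 14 mm, lying loose on the shelf. Not to be moved.
- mount1: bystander: white slide mount 50 x 50 x 4 mm lying loose on the light box's screen; origin at the centre of its underside. Not to be moved.
- mount2: bystander: a second such slide mount.
Not all that is in view belongs to the job. Leave any green look-alike of the part that bears key_handle alone. What is shaped like the key_stand but red is not meant.

How it is judged:
By the outcome, as a careful person would: the job done as asked, in the order asked, and still so for the second after the job is handed in, with the robot touching nothing.
It also fails if it takes over 72 s, if anything falls off the work surface, if the arm or the gripper's body presses on something with over 40 N, if the wrist force passes 120 N, or if a joint passes its speed limit or range.

ROBOT

A 6-joint arm with a two-finger parallel gripper is mounted at the origin on the work surface. World frame = base frame: x ahead of the robot, y to its left, z up, the work surface at z = 0. Lengths are in m, angles in rad, forces in N, time in s.
With the tool pointing down it reaches from about 0.35 to 0.975 m from the base axis. Payload 4.9 kg.
Tool frame: the origin (TCP) lies at the very end of the fingers, on their centre line; the grasp point (between the pads) lies 19 mm behind it; z points along the fingers, y is the line along which they close (so a half turn about z gives the same grasp; the last joint's range is limited). The gripper opens to 85 mm and grips with 20 to 120 N. Pads are 22 mm wide; open, the fingers measure 114 mm over their backs; the gripper's body (76 mm by 85 mm) begins 54 mm behind the grasp point. The pads swing forward as they close: fully open they stand 13 mm farther back than shut.
Start: joints at [1.03, 0.053, 1.613, -0, 1.476, -0.119], TCP at [0.256, 0.57, 0.231] pointing down, gripper open.
Joint ranges: [-3.01, 3.01], [-1.01, 2.22], [0.06, 2.58], [-1.02, 4.17], [0.09, 2.62], [-3.14, 3.14]. Speed limits (rad/s): [2.57, 2.57, 3.14, 3.14, 3.14, 3.14].

INTERFACE

Orientations are given as a rotation vector (axis times angle).
In Python, from station import * gives the robot as it stands.
- The arm moves only by the shell command python3 -m crank 'ROWS' [OPENING] [FORCE]. ROWS is JSON, a list of rows, each an object with "offset": the shift along the tool's x, y, z in m, a list of three; "twist": the turn, a rotation vector about the tool's x, y, z in degrees, a list of three. In form: [{"offset": [x, y, z], "twist": [rx, ry, rz]}, ...]. A call has 1 to 20 rows; each row is the pose to reach, as a shift and turn from the pose commanded when the call began, along the tool's axes at that moment; what a row does not reach only later rows make up. A row lasts 1/8 s, in which the tool goes at most 62.5 mm and 10.7 degrees, less where a joint would pass 70% of its speed; a pose out of reach is approached as far as the arm can. A call with a gripper value outside its range is refused whole. OPENING is the opening, from 0 (shut) to 1 (fully open), set as the call begins (- or left out, the last holds). The fingers move at their own pace and stop on an object; FORCE is the grip in N (left out, the last holds). Time passes only in rows, so rows that repeat a pose let the fingers close. It gives the time, the measured TCP pose, the force, the opening and the grip force at its end, in the units of the state.
- get_obs(): the state, without advancing time (a new reading comes with each control period).
- get_image(name): name is "side" or "top" or "wrist"; returns the picture (384x512x3 uint8, red, green, blue); there is no depth.
- get_calibration(name): a dict with "intrinsics" (3x3 intrinsics, pixels), "world_from_camera" (4x4, takes a point from camera to world coordinates); the wrist camera has in their place "tool_from_camera" (4x4, takes a point from camera to tool coordinates, whose origin is the TCP and whose axes are the flange's). Camera axes: x right, y up, looking along -z (the intrinsics and any distortion apply to the point x, -y, -z); pixel columns grow to the right and rows downward; lengths in m; the calibration is good to about 2 mm. The wrist camera is an equidistant fisheye: a pixel r from the principal point sees the ray r / f radians off the axis. A picture is of the moment at which its call begins: read the wrist's pose just before it. get_calibration takes no time and is no camera call.
- finish_job(): hands the job in; it is judged then, once.
Trained networks look in the newest picture that a camera, given by its name, has taken for a name from the list of things; names that differ only in an ending like _2 or _b are one class to them, and where a whole thing is asked for, a point or a joint stands for the part that bears it (a point fixed in the world has none). Each returns a list of dicts, best first, with "confidence" (0 to 1); they miss things now and then, are a little off and sometimes report something else, mostly with a low value. They report only what shows in the picture. A call takes as long as a camera call. They do not tell look-alikes from the thing itself.
- cut_out(query, camera): "region" (384x512 bool, what is visible of it) and "rect" ([centre column, centre row, width, height] in pixels, round what is visible of it).
The state is a dict: "t": time; "q": joint angles; "dq": joint speeds; "effort": joint torques, N m; "tool_pos": TCP position; "tool_rot": TCP orientation; "contact_force": force on the tool from outside, world axes, zero at the start; "wrist_torque": the same for the moment, N m; "opening": finger opening in m; "grip_force": force on a finger pad.
Only numpy, scipy, OpenCV 4.12 (cv2) and the standard library are available. Lean on these libraries where they do the work, as an engineer would, in place of code of your own. Each camera call takes 0.05 s, during which the arm holds its last target. There are 200 camera calls.

## Working session

There is one attempt and no reset: what is moved stays moved. The work goes in short steps, Python scripts to look and compute and a shell command to move; the robot and the scene stay as the last step left them, time stands still between calls to the robot, and variables do not carry over. Pictures are saved under pics/ and viewed, at most 14 in all, crops included, and the job is handed in when it is done.

```bash
mkdir -p pics; ls; python3 - <<'E'
from station import *
import cv2,numpy as np
o=get_obs();print({k:np.round(v,3).tolist() for k,v in o.items()})
ims=[]
for n in ["top","side"]:
    im=get_image(n);cv2.imwrite(f"pics/{n}0.png",im[:,:,::-1]);ims.append(im)
    c=get_calibration(n);print(n,np.round(c["intrinsics"],1).tolist(),np.round(c["world_from_camera"],3).tolist(),[k for k in c])
    for q in ["lightbox","key_handle","key_stand","guard_opening","loupe_mid","opener_mid"]:
        try: print(q,[(round(float(d["confidence"]),2),np.round(d["rect"],1).tolist()) for d in cut_out(q,n)][:3])
        except Exception as e: print(q,e)
c=get_calibration("wrist");print({k:np.round(v,4).tolist() for k,v in c.items()})
a=np.vstack(ims);cv2.imwrite("pics/a.png",a[:,:,::-1])
E
```

```text
pics
{'t': 0.0, 'q': [1.03, 0.053, 1.614, -0.0, 1.476, -0.119], 'dq': [-0.0, -0.001, 0.0, -0.0, 0.001, -0.001], 'effort': [-0.0, -39.369, -37.017, 0.0, 0.007, -0.0], 'tool_pos': [0.256, 0.57, 0.23], 'tool_rot': [-0.658, -3.071, 0.003], 'contact_force': [-0.102, -0.034, -0.989], 'wrist_torque': [0.002, 0.036, -0.003], 'grip_force': 0.0, 'opening': 0.085}
top [[417.3, 0.0, 248.4], [0.0, 417.3, 188.4], [0.0, 0.0, 1.0]] [[0.013, 0.997, -0.077, 0.484], [-1.0, 0.014, 0.015, 0.016], [0.016, 0.077, 0.997, 1.133], [0.0, 0.0, 0.0, 1.0]] ['intrinsics', 'world_from_camera']
lightbox [(0.82, [244.6, 153.7, 119.6, 93.9])]
key_handle [(0.73, [371.8, 256.6, 19.9, 12.7]), (0.53, [340.4, 271.1, 20.8, 13.9])]
key_stand [(0.95, [368.9, 251.8, 34.4, 28.7]), (0.71, [349.9, 214.4, 30.8, 24.9]), (0.29, [243.7, 153.9, 120.8, 98.0])]
guard_opening [(0.81, [246.6, 152.0, 117.0, 98.6]), (0.19, [242.2, 255.9, 33.8, 15.9])]
loupe_mid [(0.77, [124.8, 225.8, 24.6, 21.7])]
opener_mid [(0.58, [245.5, 256.6, 36.7, 17.5])]
side [[400.3, 0.0, 257.7], [0.0, 400.3, 186.4], [0.0, 0.0, 1.0]] [[0.741, 0.508, -0.439, 0.099], [-0.671, 0.57, -0.474, -0.465], [0.01, 0.646, 0.764, 0.831], [0.0, 0.0, 0.0, 1.0]] ['intrinsics', 'world_from_camera']
lightbox [(0.87, [295.9, 173.0, 134.3, 118.6])]
key_handle [(0.81, [318.3, 315.9, 18.6, 27.9]), (0.73, [275.4, 299.6, 10.7, 32.5])]
key_stand [(0.82, [333.6, 275.1, 39.7, 45.1]), (0.73, [318.4, 326.1, 37.5, 46.2])]
guard_opening [(0.83, [293.4, 173.2, 135.7, 119.3])]
loupe_mid [(0.6, [165.2, 145.2, 18.1, 24.5])]
opener_mid [(0.81, [215.1, 234.3, 36.1, 23.3])]
{'intrinsics': [[297.3186, 0.0, 257.3717], [0.0, 297.3186, 192.1687], [0.0, 0.0, 1.0]], 'tool_from_camera': [[-0.0001, 0.9579, 0.287, 0.0734], [1.0, 0.0003, -0.0004, 0.0004], [-0.0005, 0.287, -0.9579, -0.1438], [0.0, 0.0, 0.0, 1.0]]}
```

View pics/top0.png

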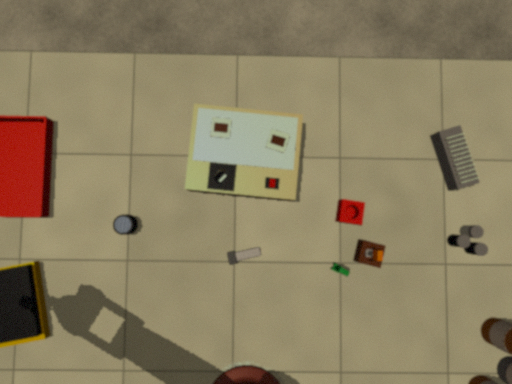

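View pics/side0.png

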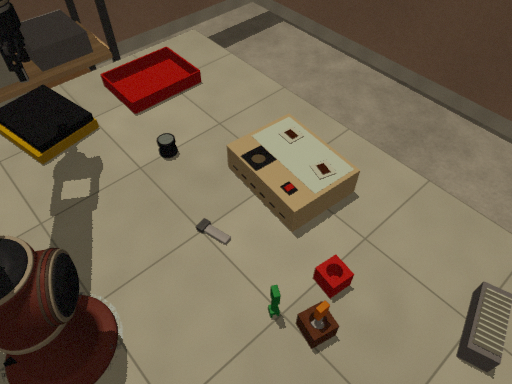

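```bash
cat > h.py <<'E'
from station import *
import cv2,numpy as np
from scipy.spatial.transform import Rotation as R
def ray(n,u,v,o=None):
    c=get_calibration(n);K=c["intrinsics"];a=(u-K[0][2])/K[0][0];b=(v-K[1][2])/K[1][1]
    if n=="wrist":
        r=np.hypot(a,b);s=np.sin(r)/r if r>1e-9 else 1;d=np.array([a*s,-b*s,-np.cos(r)])
        M=np.eye(4);M[:3,:3]=R.from_rotvec(o["tool_rot"]).as_matrix();M[:3,3]=o["tool_pos"];M=M@c["tool_from_camera"]
    else: d=np.array([a,-b,-1]);M=np.array(c["world_from_camera"])
    return M[:3,3],M[:3,:3]@d
def atz(n,u,v,z,o=None):
    p,d=ray(n,u,v,o);return (p+d*(z-p[2])/d[2])
def proj(n,P,o=None):
    c=get_calibration(n);K=np.array(c["intrinsics"])
    if n=="wrist":
        M=np.eye(4);M[:3,:3]=R.from_rotvec(o["tool_rot"]).as_matrix();M[:3,3]=o["tool_pos"];M=M@c["tool_from_camera"]
    else: M=np.array(c["world_from_camera"])
    q=M[:3,:3].T@(np.array(P)-M[:3,3]);x,y,z=q[0],-q[1],-q[2]
    if n=="wrist":
        r=np.hypot(x,y);t=np.arctan2(r,z);x,y=x/r*t,y/r*t
    else: x,y=x/z,y/z
    return np.array([K[0,0]*x+K[0,2],K[1,1]*y+K[1,2]])
def delta(P,yaw,o=None):
    """offset/twist in tool axes to reach world pos P with tool down and tool y axis at world yaw (mod pi)"""
    o=o or get_obs();T=R.from_rotvec(o["tool_rot"]);off=T.inv().apply(np.array(P)-o["tool_pos"])
    best=None
    for k in (0,np.pi):
        y=np.array([np.cos(yaw+k),np.sin(yaw+k),0]);z=np.array([0,0,-1.]);x=np.cross(y,z)
        tw=(T.inv()*R.from_matrix(np.c_[x,y,z])).as_rotvec(degrees=True)
        print("offset mm",np.round(off*1000,1),"twist deg",np.round(tw,2))
E
python3 - <<'E'
from h import *
o=get_obs();print(R.from_rotvec(o["tool_rot"]).as_matrix().round(3).tolist())
im=get_image("top")
for n,u,v,z in [("stand",370,253.5,.05),("handletop",379,255,.115),("red",351,212,.05),("green",340,269,.02),("guard",222,177,.085),("loupe",125,224,.05),("opener",245,256,.014)]: print(n,atz("top",u,v,z).round(3))
cor=[(194,104),(302,114),(298,200),(185,190)]
for c in cor: print(atz("top",*c,.085).round(3))
a=cv2.resize(im[150:205,190:260],None,fx=8,fy=8,interpolation=cv2.INTER_CUBIC)
b=cv2.resize(im[225:280,330:400],None,fx=5,fy=8*55/55,interpolation=cv2.INTER_CUBIC) if 0 else cv2.resize(im[230:285,335:364+30],None,fx=4,fy=4,interpolation=cv2.INTER_CUBIC)
s=get_image("side");c=cv2.resize(s[295:350,290:349],None,fx=4,fy=4,interpolation=cv2.INTER_CUBIC)
cv2.imwrite("pics/c.png",np.hstack([a,np.vstack([b,c])])[:,:,::-1])
E
```

```text
[[-0.912, 0.409, 0.0], [0.409, 0.912, 0.0], [-0.0, 0.0, -1.0]]
stand [ 0.404 -0.317  0.05 ]
handletop [ 0.405 -0.319  0.115]
red [ 0.51  -0.268  0.05 ]
green [ 0.36  -0.246  0.02 ]
guard [0.593 0.067 0.085]
loupe [0.472 0.316 0.05 ]
opener [0.391 0.006 0.014]
[0.779 0.142 0.085]
[ 0.758 -0.135  0.085]
[ 0.538 -0.125  0.085]
[0.559 0.159 0.085]
```

View pics/c.png

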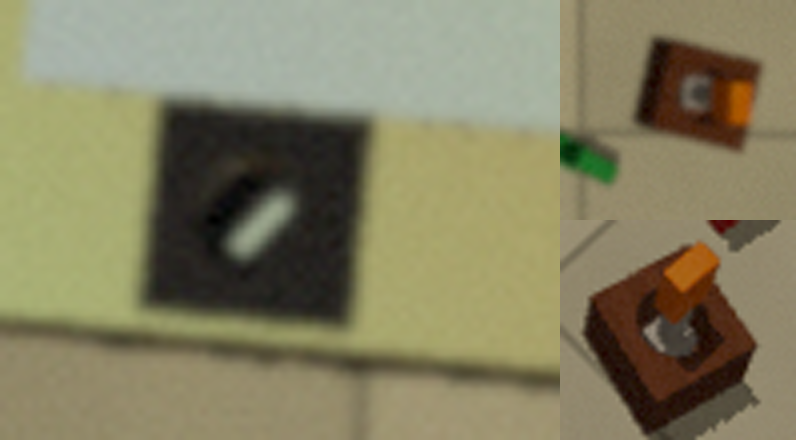

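```bash
python3 -m crank '[{"offset":[-0.164,-0.129,-0.03],"twist":[0,0,25]},{"offset":[-0.328,-0.258,-0.04],"twist":[0,0,48]},{"offset":[-0.328,-0.258,-0.04],"twist":[0,0,48]},{"offset":[-0.328,-0.258,-0.04],"twist":[0,0,48]},{"offset":[-0.328,-0.258,-0.04],"twist":[0,0,48]},{"offset":[-0.328,-0.258,-0.04],"twist":[0,0,48]},{"offset":[-0.328,-0.258,-0.04],"twist":[0,0,48]},{"offset":[-0.499,-0.749,-0.02],"twist":[0,0,97]},{"offset":[-0.499,-0.749,-0.02],"twist":[0,0,97]},{"offset":[-0.499,-0.749,-0.02],"twist":[0,0,97]},{"offset":[-0.499,-0.749,-0.02],"twist":[0,0,97]},{"offset":[-0.499,-0.749,-0.02],"twist":[0,0,97]},{"offset":[-0.499,-0.749,-0.02],"twist":[0,0,97]},{"offset":[-0.499,-0.749,-0.02],"twist":[0,0,97]},{"offset":[-0.499,-0.749,-0.02],"twist":[0,0,97]},{"offset":[-0.499,-0.749,-0.02],"twist":[0,0,97]},{"offset":[-0.499,-0.749,-0.02],"twist":[0,0,97]}]'
python3 - <<'E'
from h import *
o=get_obs();im=get_image("wrist");print(o["t"],o["tool_pos"],o["tool_rot"],o["q"])
cv2.imwrite("pics/w1.png",im[:,:,::-1])
for q in ["key_handle","key_stand"]:
    for d in cut_out(q,"wrist")[:2]:
        m=d["region"].astype(np.uint8);print(q,d["confidence"],np.round(d["rect"],1),cv2.minAreaRect(cv2.findNonZero(m)))
print(proj("wrist",[.405,-.318,.115],o),proj("wrist",[.405,-.318,.05],o))
E
```

```text
t: 2.92
tool_pos: [0.4042, -0.3179, 0.251]
tool_rot: [-2.737, -1.54, -0.0]
contact_force: [0.2, 0.1, 0.3]
opening: 0.0854
grip_force: 0.0
2.925 [ 0.40424578 -0.31791715  0.25103774] [-2.73692970e+00 -1.53998427e+00 -2.66011118e-04] [-8.11450616e-01 -2.26627552e-01  1.84229151e+00  4.47406324e-04
  1.52700930e+00 -2.65709094e-01]
key_handle 0.87 [189.8 128.8  36.   30.6] ((189.0, 128.5), (27.0, 34.0), 90.0)
key_handle 0.56 [259.  175.4  32.4  41.1] ((256.1788635253906, 173.1167755126953), (34.686920166015625, 27.254009246826172), 70.01689147949219)
key_stand 0.89 [255.9 166.3  59.9  67.4] ((257.4000244140625, 165.70001220703125), (55.97230911254883, 50.91266632080078), 71.56504821777344)
key_stand 0.86 [314.   89.7  65.3  65.1] ((313.35565185546875, 86.32475280761719), (52.84171676635742, 57.00587463378906), 68.96248626708984)
[258.56593424 181.81062939] [258.4078509  167.97201568]
```

View pics/w1.png

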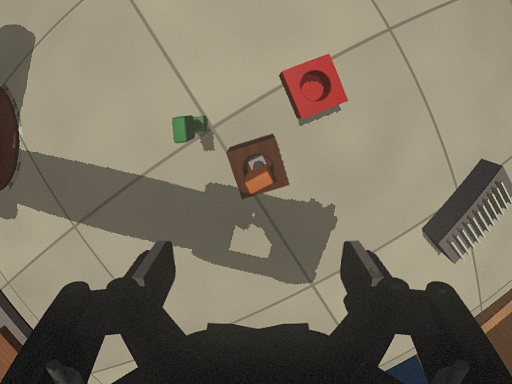

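```bash
cat >> h.py <<'E'
def hullmask(P,o,s=4,n="wrist"):
    q=np.array([proj(n,p,o) for p in P]);m=np.zeros((384*s,512*s),np.uint8)
    cv2.fillConvexPoly(m,cv2.convexHull(((q+.5)*s-.5).round().astype(np.int32)),1);return m
def box(x,y,yaw,z0,z1,hx,hy):
    c,s=np.cos(yaw),np.sin(yaw);return [(x+c*a-s*b,y+s*a+c*b,z) for a in(-hx,hx) for b in(-hy,hy) for z in(z0,z1)]
E
python3 - <<'E'
from h import *
from scipy.optimize import minimize
o=get_obs();im=get_image("wrist")
h=cv2.cvtColor(im,cv2.COLOR_RGB2HSV)
c=h[150:205,215:300]
m=((h[...,0]>5)&(h[...,0]<22)&(h[...,1]>170)&(h[...,2]>125)).astype(np.uint8)
mm=np.zeros_like(m);mm[150:205,225:300]=m[150:205,225:300]
print(mm.sum(),cv2.minAreaRect(cv2.findNonZero(mm)))
M=cv2.resize(mm,None,fx=4,fy=4,interpolation=cv2.INTER_NEAREST)
def cost(v):
    H=hullmask(box(v[0],v[1],v[2],.075,.115,.013,.007),o);return 1-(H&M).sum()/(H|M).sum()
res=[]
for y0 in np.arange(-1.5,1.6,.3):
    r=minimize(cost,[.405,-.318,y0],method="Nelder-Mead",options=dict(initial_simplex=[[.405,-.318,y0],[.41,-.318,y0],[.405,-.312,y0],[.405,-.318,y0+.25]]));res.append((r.fun,*r.x))
res.sort();print(np.round(res[:5],4))
v=res[0][1:];H=hullmask(box(v[0],v[1],v[2],.075,.115,.013,.007),o)
big=cv2.resize(im,None,fx=4,fy=4,interpolation=cv2.INTER_NEAREST)
cv2.drawContours(big,cv2.findContours(H,0,2)[0],-1,(0,255,255),1)
a=big[500:900,850:1200];b=cv2.resize(mm*255,None,fx=4,fy=4)[500:900,850:1200]
cv2.imwrite("pics/w1c.png",np.hstack([a,np.dstack([b]*3)])[:,:,::-1])
E
```

```text
16 ((258.4449768066406, 184.18350219726562), (12.258867263793945, 24.17909049987793), 61.69924545288086)Traceback (most recent call last):
  File "<stdin>", line 14, in <module>
    res = _minimize_neldermead(fun, x0, args, callback, bounds=bounds,
                               **options)
    fxr = func(xr)
    fx = function(np.copy(x), *(wrapper_args + args))
  File "<stdin>", line 11, in cost
  File "h.py", line 32, in hullmask
    q=np.array([proj(n,p,o) for p in P]);m=np.zeros((384*s,512*s),np.uint8)
                ~~~~^^^^^^^
  File "h.py", line 14, in proj
    c=get_calibration(n);K=np.array(c["intrinsics"])
ValueError: time passes only in moves, steps and waits
```

```bash
python3 - <<'E'
s=open('h.py').read()
s=s.replace("def ray(","import functools\nget_calibration=functools.lru_cache(None)(get_calibration)\ndef ray(",1)
open('h.py','w').write(s)
E
cat > fit.py <<'E'
from h import *
from scipy.optimize import minimize
def fit(im,o,x0,mask,shape,sc):
    M=cv2.resize(mask,None,fx=4,fy=4,interpolation=cv2.INTER_NEAREST)
    def cost(v):
        H=hullmask(shape(v),o);return 1-(H&M).sum()/max(1,(H|M).sum())
    res=[]
    for y0 in np.arange(-1.5,1.6,.5):
        x=np.array([*x0,y0]);r=minimize(cost,x,method="Nelder-Mead",options=dict(maxiter=80,initial_simplex=np.vstack([x,x+np.diag([.005,.005,.3])])));res.append((r.fun,*r.x))
    return sorted(res)
E
python3 - <<'E'
from fit import *
o=get_obs();im=get_image("wrist");np.save("w1.npy",im)
print(im[181,259],im[186,257],im[145,260],im[165,240])
d=im.astype(int);m=((d[...,0]-d[...,2])>75).astype(np.uint8)
mm=np.zeros_like(m);mm[150:205,225:300]=m[150:205,225:300]
mm=(cv2.connectedComponents(mm)[1]==cv2.connectedComponents(mm)[1][181,259]).astype(np.uint8)
print(mm.sum(),cv2.minAreaRect(cv2.findNonZero(mm)))
res=fit(im,o,[.405,-.318],mm,lambda v:box(v[0],v[1],v[2],.075,.115,.013,.007),0)
print(np.round(res[:5],4))
v=res[0][1:];H=hullmask(box(v[0],v[1],v[2],.075,.115,.013,.007),o)
big=cv2.resize(im,None,fx=4,fy=4,interpolation=cv2.INTER_NEAREST)
cv2.drawContours(big,cv2.findContours(H,0,2)[0],-1,(0,255,255),1)
a=big[500:900,850:1200];b=cv2.resize(mm*255,None,fx=4,fy=4)[500:900,850:1200]
cv2.imwrite("pics/w1c.png",np.hstack([a,np.dstack([b]*3)])[:,:,::-1])
delta([v[0],v[1],.25],v[2]+np.pi/2)
E
```

```text
[178 112  68] [177 103  61] [89 63 49] [93 65 52]
361 ((258.7000427246094, 183.90000915527344), (13.86362075805664, 25.491174697875977), 63.43495178222656)
[[ 0.3966  0.4024 -0.3208  0.1858]
 [ 0.3984  0.4032 -0.3217 -0.3107]
 [ 0.4007  0.404  -0.3212 -0.3331]
 [ 0.4022  0.4042 -0.32    0.145 ]
 [ 0.4032  0.4033 -0.3208 -0.2135]]
offset mm [-5.4  0.3  1.6] twist deg [ 2.0000e-02  3.0000e-02 -1.3169e+02]
offset mm [-5.4  0.3  1.6] twist deg [ 2.000e-02 -2.000e-02  4.831e+01]
```

View pics/w1c.png

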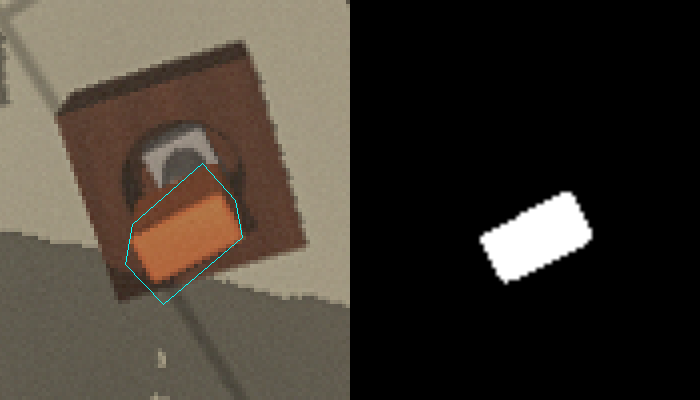

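```bash
python3 - <<'E'
from h import *
o=get_obs();im=np.load("w1.npy").astype(int)
m=((im[...,0]-im[...,2])>75).astype(np.uint8);mm=np.zeros_like(m);mm[165:200,235:285]=m[165:200,235:285]
vu=np.argwhere(mm);P=np.array([atz("wrist",u,v,.115,o)[:2] for v,u in vu])
print(len(P),cv2.minAreaRect((P*1000).astype(np.float32)),P.mean(0))
w,E=np.linalg.eigh(np.cov(P.T));print(np.sqrt(w*12),E[:,1],np.degrees(np.arctan2(E[1,1],E[0,1])))
print("stand",[atz("wrist",212.5+a/4,125+b/4,.05,o).round(4)[:2].tolist() for a,b in [(58,114),(246,56),(305,243),(119,300),(182,178)]])
yaw=np.arctan2(E[1,1],E[0,1])
delta([*P.mean(0),.25],yaw+np.pi/2)
E
```

```text
361 ((404.74334716796875, -318.332275390625), (13.932292938232422, 25.326282501220703), 86.50617980957031) [ 0.40489966 -0.3183546 ]
[0.01402807 0.02522513] [-0.99931208  0.03708604] 177.87463914500466
stand [[0.3833, -0.2824], [0.4393, -0.2962], [0.4261, -0.3542], [0.3684, -0.3405], [0.4045, -0.3178]]
offset mm [-2.   1.1  1.6] twist deg [ 2.000e-02 -2.000e-02  6.108e+01]
offset mm [-2.   1.1  1.6] twist deg [ 3.0000e-02  3.0000e-02 -1.1892e+02]
```

```bash
python3 -m crank '[{"offset":[-0.002,0.001,0.03],"twist":[0,0,-118.3]},{"offset":[-0.002,0.001,0.03],"twist":[0,0,-118.3]},{"offset":[-0.002,0.001,0.03],"twist":[0,0,-118.3]},{"offset":[-0.002,0.001,0.03],"twist":[0,0,-118.3]},{"offset":[-0.002,0.001,0.03],"twist":[0,0,-118.3]},{"offset":[-0.002,0.001,0.03],"twist":[0,0,-118.3]},{"offset":[-0.002,0.001,0.03],"twist":[0,0,-118.3]},{"offset":[-0.002,0.001,0.03],"twist":[0,0,-118.3]},{"offset":[-0.002,0.001,0.03],"twist":[0,0,-118.3]},{"offset":[-0.002,0.001,0.03],"twist":[0,0,-118.3]},{"offset":[-0.002,0.001,0.03],"twist":[0,0,-118.3]},{"offset":[-0.002,0.001,0.03],"twist":[0,0,-118.3]},{"offset":[-0.002,0.001,0.07],"twist":[0,0,-118.3]},{"offset":[-0.002,0.001,0.11],"twist":[0,0,-118.3]},{"offset":[-0.002,0.001,0.15],"twist":[0,0,-118.3]},{"offset":[-0.002,0.001,0.175],"twist":[0,0,-118.3]},{"offset":[-0.002,0.001,0.175],"twist":[0,0,-118.3]},{"offset":[-0.002,0.001,0.175],"twist":[0,0,-118.3]}]' 0.6
python3 -c "
from h import *
o=get_obs();print(o['tool_pos'],np.round(R.from_rotvec(o['tool_rot']).as_matrix(),3),o['q'])
cv2.imwrite('pics/w2.png',get_image('wrist')[:,:,::-1])"
```

```text
t: 5.42
tool_pos: [0.4051, -0.3201, 0.0777]
tool_rot: [0.08, 3.139, -0.002]
contact_force: [1.4, 0.2, 0.3]
opening: 0.0514
grip_force: 0.0
[ 0.40508535 -0.32007216  0.07771846] [[-0.999  0.051  0.001]
 [ 0.051  0.999 -0.002]
 [-0.001 -0.001 -1.   ]] [-8.12909991e-01 -6.01163373e-02  1.99463010e+00 -1.55276702e-05
  1.20500795e+00 -2.33288956e+00]
```

View pics/w2.png

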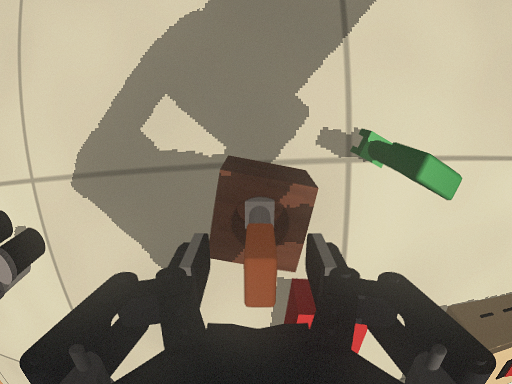

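```bash
python3 -m crank '[{"offset":[0,0,0],"twist":[0,0,0]},{"offset":[0,0,0],"twist":[0,0,0]},{"offset":[0,0,0],"twist":[0,0,0]},{"offset":[0,0,0],"twist":[0,0,0]},{"offset":[0,0,0],"twist":[0,0,0]},{"offset":[0,0,0],"twist":[0,0,0]}]' 0 70
python3 -m crank '[{"offset":[0,0,-0.01],"twist":[0,0,0]},{"offset":[0,0,-0.04],"twist":[0,0,0]},{"offset":[0,0,-0.08],"twist":[0,0,0]},{"offset":[0,0,-0.12],"twist":[0,0,0]},{"offset":[0,0,-0.12],"twist":[0,0,0]},{"offset":[0,0,-0.12],"twist":[0,0,0]}]'
python3 -c "
from h import *
o=get_obs();print(o['tool_pos'],o['tool_rot'])
delta([.5935,.067,.2],np.radians(45))
cv2.imwrite('pics/w3.png',get_image('wrist')[:,:,::-1])"
```

```text
t: 6.22
tool_pos: [0.4048, -0.3203, 0.0774]
tool_rot: [0.079, 3.139, -0.002]
contact_force: [-0.5, 0.7, 4.9]
opening: 0.0133
grip_force: 68.7
t: 6.98
tool_pos: [0.4037, -0.319, 0.195]
tool_rot: [-0.079, -3.139, -0.002]
contact_force: [0.2, 0.1, -2.0]
opening: 0.0132
grip_force: 68.2
[ 0.40374745 -0.31903839  0.1949539 ] [-7.85552130e-02 -3.13914487e+00 -2.34364072e-03]
offset mm [-170.2  395.1   -4.7] twist deg [ 0.05 -0.11 42.13]
offset mm [-170.2  395.1   -4.7] twist deg [ 1.4000e-01  6.0000e-02 -1.3787e+02]
```

```bash
python3 -m crank '[{"offset":[-0.006,0.013,-0.04],"twist":[0,0,3]},{"offset":[-0.023,0.053,-0.04],"twist":[0,0,10]},{"offset":[-0.043,0.1,-0.04],"twist":[0,0,17]},{"offset":[-0.066,0.153,-0.04],"twist":[0,0,24]},{"offset":[-0.089,0.206,-0.04],"twist":[0,0,31]},{"offset":[-0.112,0.26,-0.04],"twist":[0,0,38]},{"offset":[-0.135,0.313,-0.04],"twist":[0,0,42]},{"offset":[-0.153,0.355,-0.04],"twist":[0,0,42]},{"offset":[-0.164,0.381,-0.04],"twist":[0,0,42]},{"offset":[-0.17,0.395,-0.04],"twist":[0,0,42]},{"offset":[-0.17,0.395,-0.04],"twist":[0,0,42]},{"offset":[-0.17,0.395,-0.04],"twist":[0,0,42]}]'
python3 - <<'E'
from h import *
o=get_obs();im=get_image("wrist");np.save("w4.npy",im);print(o["tool_pos"],o["tool_rot"],o["q"][5])
for z in (.085,.055): print(proj("wrist",[.5935,.067,z],o))
p=proj("wrist",[.5935,.067,.075],o).round().astype(int);x,y=p;print(x,y)
cv2.imwrite("pics/w4c.png",cv2.resize(im[y-50:y+50,x-65:x+65],None,fx=6,fy=6,interpolation=cv2.INTER_CUBIC)[:,:,::-1])
E
```

```text
t: 8.52
tool_pos: [0.5934, 0.0654, 0.2357]
tool_rot: [-1.2, -2.902, 0.001]
contact_force: [-0.5, -0.0, -1.5]
opening: 0.0132
grip_force: 68.3
[0.5933871  0.06539149 0.23572619] [-1.19999833e+00 -2.90241407e+00  1.33903834e-03] -0.8013020830245824
[258.37677665 177.41793826]
[258.30753286 171.02003094]
258 175
```

View pics/w4c.png

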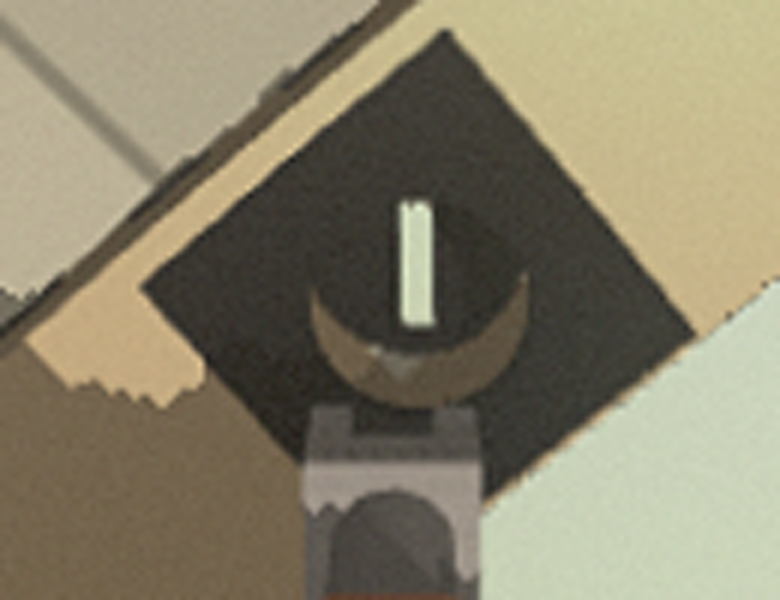

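```bash
python3 - <<'E'
from h import *
o=get_obs();px=lambda c,r:(193+(c+.5)/6-.5,125+(r+.5)/6-.5)
# hole ellipse: edge points on guard top
pts=[(310,285),(313,310),(330,355),(360,388),(400,404),(440,402),(485,378),(515,340),(528,300),(529,280)]
P=np.array([atz("wrist",*px(*p),.085,o)[:2] for p in pts])
A=np.c_[2*P,np.ones(len(P))];s=np.linalg.lstsq(A,(P**2).sum(1),rcond=None)[0];print("hole",s[:2],np.sqrt(s[2]+s[:2]@s[:2]))
pl=[(447,30),(695,333),(142,287)]
L=[atz("wrist",*px(*p),.085,o)[:2].round(4) for p in pl];print("plate",L,(L[1]+L[2])/2,"yaw",np.degrees(np.arctan2(*(L[2]-L[0])[::-1])),np.degrees(np.arctan2(*(L[1]-L[0])[::-1])))
for z in (.067,.06,.055,.05,.043):
    a,b=[atz("wrist",*px(*p),z,o)[:2] for p in [(416.5,203),(419,325)]]
    print(z,(a+b)/2,np.linalg.norm(a-b),np.degrees(np.arctan2(*(b-a)[::-1])))
T=R.from_rotvec(o["tool_rot"]).as_matrix();print("toolx yaw",np.degrees(np.arctan2(T[1,0],T[0,0])))
# key: shaft/prong pixel vs prediction
for dy in (-.01,.01): print(proj("wrist",o["tool_pos"]+T@[0.010,dy,.0674],o), "crop obs prongs (305,405),(478,405)->",px(305,405),px(478,405))
E
```

```text
hole [0.59436126 0.0720176 ] 0.018463862003521504
plate [array([0.5652, 0.1074]), array([0.6321, 0.1015]), array([0.5595, 0.0401])] [0.5958 0.0708] yaw -94.84113501303504 -5.039951580470618
0.067 [0.59290706 0.0735268 ] 0.022396316788587715 -43.58524048368204
0.06 [0.59405224 0.07254545] 0.022897476571294133 -43.58524048368225
0.055 [0.59487023 0.07184449] 0.02325544784465601 -43.58524048368203
0.05 [0.59568822 0.07114352] 0.023613419118017814 -43.58524048368203
0.043 [0.5968334  0.07016217] 0.024114578900724243 -43.58524048368223
toolx yaw 135.0560490399993
[243.45613533 192.46778399] crop obs prongs (305,405),(478,405)-> (243.41666666666666, 192.08333333333331) (272.25, 192.08333333333331)
[270.40198385 192.46105072] crop obs prongs (305,405),(478,405)-> (243.41666666666666, 192.08333333333331) (272.25, 192.08333333333331)
```

```bash
python3 -m crank '[{"offset":[0.003,0.005,0],"twist":[0,0,-1]},{"offset":[0.003,0.005,0.03],"twist":[0,0,-1]},{"offset":[0.003,0.005,0.06],"twist":[0,0,-1]},{"offset":[0.003,0.005,0.07],"twist":[0,0,-1]},{"offset":[0.003,0.005,0.07],"twist":[0,0,-1]}]'
python3 - <<'E'
from h import *
o=get_obs();im=get_image("wrist");np.save("w5.npy",im);print(o["tool_pos"],o["contact_force"])
p=proj("wrist",o["tool_pos"]+[0,0,-.075],o).round().astype(int);x,y=p;print(x,y)
cv2.imwrite("pics/w5c.png",cv2.resize(im[y-50:y+50,x-65:x+65],None,fx=6,fy=6,interpolation=cv2.INTER_CUBIC)[:,:,::-1])
E
```

```text
t: 9.2
tool_pos: [0.595, 0.0718, 0.166]
tool_rot: [-1.173, -2.913, 0.001]
contact_force: [0.7, 0.1, -0.7]
opening: 0.0133
grip_force: 68.5
[0.59497933 0.07183927 0.16600347] [ 0.72234384  0.05671887 -0.7479382 ]
257 202
```

View pics/w5c.png

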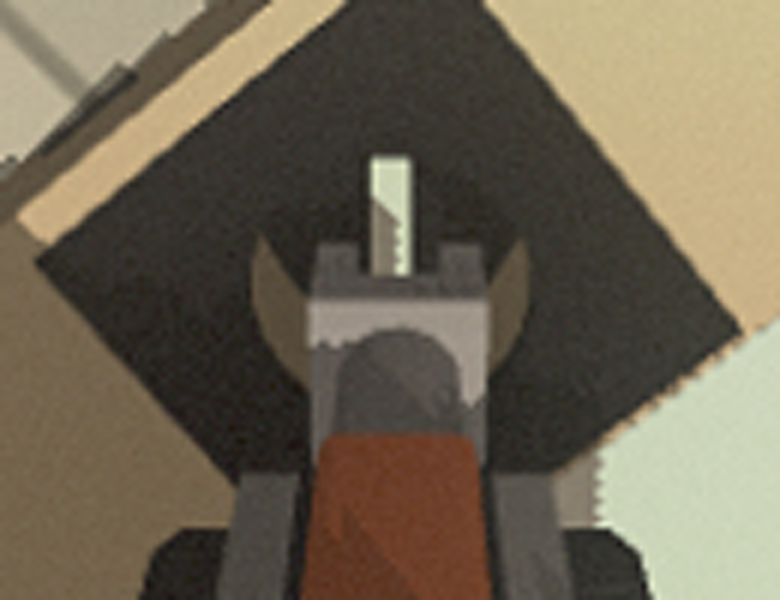

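```bash
python3 -m crank '[{"offset":[0,-0.001,0.01],"twist":[0,0,0]},{"offset":[0,-0.001,0.02],"twist":[0,0,0]},{"offset":[0,-0.001,0.028],"twist":[0,0,0]},{"offset":[0,-0.001,0.034],"twist":[0,0,0]},{"offset":[0,-0.001,0.034],"twist":[0,0,0]}]'
python3 -m crank '[{"offset":[0,0,0.001],"twist":[0,0,0]},{"offset":[0,0,0.0015],"twist":[0,0,0]},{"offset":[0,0,0.0015],"twist":[0,0,0]}]'
python3 -m crank '[{"offset":[0,0,0.001],"twist":[0,0,0]},{"offset":[0,0,0.0015],"twist":[0,0,0]},{"offset":[0,0,0.0015],"twist":[0,0,0]}]'
```

```text
t: 9.88
tool_pos: [0.5941, 0.0713, 0.1314]
tool_rot: [-1.173, -2.913, 0.001]
contact_force: [0.1, 0.1, -0.9]
opening: 0.0132
grip_force: 68.5
t: 10.25
tool_pos: [0.5947, 0.0713, 0.1311]
tool_rot: [1.173, 2.914, 0.0]
contact_force: [-0.7, 0.0, -0.7]
opening: 0.0132
grip_force: 68.5
t: 10.62
tool_pos: [0.5945, 0.0713, 0.1292]
tool_rot: [-1.173, -2.914, 0.0]
contact_force: [-0.1, -1.5, -1.0]
opening: 0.0131
grip_force: 68.5
```

```bash
python3 -m crank '[{"offset":[0,0,0.001],"twist":[0,0,0]},{"offset":[0,0,0.002],"twist":[0,0,0]},{"offset":[0,0,0.002],"twist":[0,0,0]}]' | egrep "pos|force"
python3 -m crank '[{"offset":[0,0,0.001],"twist":[0,0,0]},{"offset":[0,0,0.002],"twist":[0,0,0]},{"offset":[0,0,0.002],"twist":[0,0,0]}]'| egrep "pos|force"
python3 -m crank '[{"offset":[0,0,0.001],"twist":[0,0,0]},{"offset":[0,0,0.0015],"twist":[0,0,0]},{"offset":[0,0,0.0015],"twist":[0,0,0]}]'| egrep "pos|force"
```

```text
tool_pos: [0.5944, 0.0713, 0.1271]
contact_force: [-1.0, 0.1, -1.6]
grip_force: 68.5
tool_pos: [0.5945, 0.0713, 0.1252]
contact_force: [-0.5, -0.5, -1.2]
grip_force: 68.5
tool_pos: [0.5945, 0.0713, 0.1237]
contact_force: [0.5, -0.0, -0.8]
grip_force: 68.5
```

```bash
cat > ok.py <<'E'
from station import *
import sys
o=get_obs();f=o["contact_force"];print(o["t"],o["tool_pos"].round(4),f.round(1),o["wrist_torque"].round(3));sys.exit(f[2]>2.5)
E
python3 -m crank '[{"offset":[0,0,0.0015],"twist":[0,0,0]},{"offset":[0,0,0.0015],"twist":[0,0,0]}]' >/dev/null; python3 ok.py && python3 -m crank '[{"offset":[0,0,0.0015],"twist":[0,0,0]},{"offset":[0,0,0.0015],"twist":[0,0,0]}]' >/dev/null && python3 ok.py && python3 -m crank '[{"offset":[0,0,0.0015],"twist":[0,0,0]},{"offset":[0,0,0.0015],"twist":[0,0,0]}]' >/dev/null && python3 ok.py && python3 -m crank '[{"offset":[0,0,0.0015],"twist":[0,0,0]},{"offset":[0,0,0.0015],"twist":[0,0,0]}]' >/dev/null && python3 ok.py && python3 -m crank '[{"offset":[0,0,0.0015],"twist":[0,0,0]},{"offset":[0,0,0.0015],"twist":[0,0,0]}]' >/dev/null && python3 ok.py && python3 -m crank '[{"offset":[0,0,0.0015],"twist":[0,0,0]},{"offset":[0,0,0.0015],"twist":[0,0,0]}]' >/dev/null && python3 ok.py
```

```text
12.0 [0.5944 0.0713 0.1221] [-0.  -0.4 -0.5] [-0.057  0.091 -0.04 ]False
```

```bash
sed -i 's/sys.exit(f\[2\]>2.5)/sys.exit(int(f[2]>2.5))/' ok.py
python3 -m crank '[{"offset":[0,0,0.0015],"twist":[0,0,0]},{"offset":[0,0,0.0015],"twist":[0,0,0]}]' >/dev/null; python3 ok.py && python3 -m crank '[{"offset":[0,0,0.0015],"twist":[0,0,0]},{"offset":[0,0,0.0015],"twist":[0,0,0]}]' >/dev/null && python3 ok.py && python3 -m crank '[{"offset":[0,0,0.0015],"twist":[0,0,0]},{"offset":[0,0,0.0015],"twist":[0,0,0]}]' >/dev/null && python3 ok.py && python3 -m crank '[{"offset":[0,0,0.0015],"twist":[0,0,0]},{"offset":[0,0,0.0015],"twist":[0,0,0]}]' >/dev/null && python3 ok.py && python3 -m crank '[{"offset":[0,0,0.0015],"twist":[0,0,0]},{"offset":[0,0,0.0015],"twist":[0,0,0]}]' >/dev/null && python3 ok.py && python3 -m crank '[{"offset":[0,0,0.0015],"twist":[0,0,0]},{"offset":[0,0,0.0015],"twist":[0,0,0]}]' >/dev/null && python3 ok.py && python3 -m crank '[{"offset":[0,0,0.0015],"twist":[0,0,0]},{"offset":[0,0,0.0015],"twist":[0,0,0]}]' >/dev/null && python3 ok.py
```

```text
12.25 [0.5944 0.0713 0.1206] [ 0.  -0.2 -1.9] [ 0.017 -0.007 -0.027]
12.5 [0.5944 0.0713 0.1191] [ 0.3  0.6 -0.8] [-0.041 -0.011 -0.001]
12.75 [0.5945 0.0712 0.1176] [ 0.5 -0.1 -1.3] [ 0.015  0.031 -0.014]
13.0 [0.5944 0.0713 0.1161] [ 0.1 -0.4 -0.4] [-0.023 -0.024  0.054]
13.25 [0.5944 0.0713 0.1146] [ 0.5 -0.5 -1.1] [-0.028 -0.041  0.009]
13.5 [0.5944 0.0713 0.1131] [-0.7 -0.5 -1.2] [-0.062 -0.036  0.001]
13.75 [0.5945 0.0712 0.1116] [ 0.3 -0.7 -0.7] [-0.012  0.033 -0.015]
```

```bash

python3 -m crank '[{"offset":[0,0,0.0015],"twist":[0,0,0]},{"offset":[0,0,0.0015],"twist":[0,0,0]}]' >/dev/null; python3 ok.py && python3 -m crank '[{"offset":[0,0,0.0015],"twist":[0,0,0]},{"offset":[0,0,0.0015],"twist":[0,0,0]}]' >/dev/null && python3 ok.py && python3 -m crank '[{"offset":[0,0,0.001],"twist":[0,0,0]},{"offset":[0,0,0.001],"twist":[0,0,0]}]' >/dev/null && python3 ok.py && python3 -m crank '[{"offset":[0,0,0.001],"twist":[0,0,0]},{"offset":[0,0,0.001],"twist":[0,0,0]}]' >/dev/null && python3 ok.py && python3 -m crank '[{"offset":[0,0,0.001],"twist":[0,0,0]},{"offset":[0,0,0.001],"twist":[0,0,0]}]' >/dev/null && python3 ok.py && python3 -m crank '[{"offset":[0,0,0.001],"twist":[0,0,0]},{"offset":[0,0,0.001],"twist":[0,0,0]}]' >/dev/null && python3 ok.py && python3 -m crank '[{"offset":[0,0,0.001],"twist":[0,0,0]},{"offset":[0,0,0.001],"twist":[0,0,0]}]' >/dev/null && python3 ok.py
```

```text
14.0 [0.5944 0.0713 0.1101] [-0.4 -0.1 -1.4] [-0.031  0.024  0.018]
14.25 [0.5944 0.0713 0.1086] [ 0.9 -0.  -0.9] [-0.045 -0.009 -0.019]
14.5 [0.5945 0.0713 0.1077] [ 0.1  0.2 -0.7] [ 0.082 -0.004  0.003]
14.75 [0.5947 0.0713 0.1071] [-0.5 -0.2  1.1] [-0.017  0.114 -0.026]
15.0 [0.5947 0.0713 0.1063] [-1.  -0.6  2.2] [-0.016  0.336  0.045]
15.25 [0.5949 0.0713 0.1058] [-1.9  0.9  5.4] [-0.081  0.596 -0.009]
```

```bash

python3 -m crank '[{"offset":[0,0,-0.0015],"twist":[0,0,0]},{"offset":[0,0,-0.0025],"twist":[0,0,0]},{"offset":[0,0,-0.0025],"twist":[0,0,0]}]' >/dev/null; python3 ok.py
for i in 1; do python3 -m crank '[{"offset":[0,0,0],"twist":[0,0,3]},{"offset":[0,0,0],"twist":[0,0,6]},{"offset":[0,0,0],"twist":[0,0,6]}]' >/dev/null;python3 ok.py; python3 -m crank '[{"offset":[0,0,0],"twist":[0,0,3]},{"offset":[0,0,0],"twist":[0,0,6]},{"offset":[0,0,0],"twist":[0,0,6]}]' >/dev/null;python3 ok.py; python3 -m crank '[{"offset":[0,0,0],"twist":[0,0,3]},{"offset":[0,0,0],"twist":[0,0,6]},{"offset":[0,0,0],"twist":[0,0,6]}]' >/dev/null;python3 ok.py; done
```

```text
15.625 [0.5946 0.0713 0.107 ] [0.7 0.8 1.4] [ 0.047  0.001 -0.003]
16.0 [0.5947 0.0712 0.1071] [ 1.  -0.4  0. ] [-0.088 -0.129  0.058]
16.375 [0.5945 0.0709 0.1071] [ 0.4 -1.4  0.5] [-0.329 -0.003  0.053]
16.75 [0.5945 0.071  0.1071] [-0.6 -2.   0.5] [-0.39   0.03  -0.012]
```

```bash
cat > av.py <<'E'
from station import *
import numpy as np
L=[]
for i in range(6):
    get_image("top");o=get_obs();L.append(np.r_[o["contact_force"],o["wrist_torque"]])
L=np.array(L);print(round(o["t"],2),o["tool_pos"].round(4),L.mean(0).round(3),"sd",L.std(0)[[2,5]].round(3),"yaw",round(float(np.degrees(2*np.arctan2(o["tool_rot"][1],o["tool_rot"][0])))%180,2))
E
python3 av.py
python3 -m crank '[{"offset":[0,0,0],"twist":[0,0,3]},{"offset":[0,0,0],"twist":[0,0,6]}]' >/dev/null;python3 av.py; python3 -m crank '[{"offset":[0,0,0],"twist":[0,0,3]},{"offset":[0,0,0],"twist":[0,0,6]}]' >/dev/null;python3 av.py
```

```text
17.05 [0.5945 0.0711 0.1072] [-0.074 -1.564 -0.13  -0.453 -0.011  0.052] sd [0.313 0.033] yaw 118.17
17.6 [0.5945 0.0712 0.1073] [ 0.829 -2.031 -0.005 -0.477 -0.03   0.039] sd [0.376 0.041] yaw 112.18
18.15 [0.5946 0.0713 0.1073] [ 0.128 -1.928 -0.18  -0.497 -0.04   0.049] sd [0.179 0.02 ] yaw 106.18
```

```bash

python3 -m crank '[{"offset":[0,0,0],"twist":[0,0,3]},{"offset":[0,0,0],"twist":[0,0,5]}]' >/dev/null;python3 av.py; python3 -m crank '[{"offset":[0,0,0],"twist":[0,0,2]},{"offset":[0,0,0],"twist":[0,0,4]}]' >/dev/null;python3 av.py;python3 -m crank '[{"offset":[0,0,0],"twist":[0,0,2]},{"offset":[0,0,0],"twist":[0,0,4]}]' >/dev/null;python3 av.py
```

```text
18.7 [0.5946 0.0713 0.1073] [ 0.561 -1.839 -0.296 -0.407 -0.117  0.047] sd [0.271 0.023] yaw 101.15
19.25 [0.5946 0.0713 0.1073] [ 0.797 -1.51  -0.061 -0.359 -0.159  0.016] sd [0.148 0.019] yaw 97.13
19.8 [0.5946 0.0713 0.1074] [ 0.905 -0.928 -0.192 -0.298 -0.234  0.036] sd [0.612 0.021] yaw 93.13
```

```bash

python3 -m crank '[{"offset":[0,0,0],"twist":[0,0,2]},{"offset":[0,0,0],"twist":[0,0,3]}]' >/dev/null;python3 av.py; python3 -m crank '[{"offset":[0,0,0],"twist":[0,0,2]},{"offset":[0,0,0],"twist":[0,0,3]}]' >/dev/null;python3 av.py
python3 - <<'E'
from h import *
o=get_obs();im=get_image("wrist")
x,y=proj("wrist",o["tool_pos"]+[0,0,-.05],o).round().astype(int);print(x,y)
cv2.imwrite("pics/w6c.png",cv2.resize(im[y-50:y+50,x-65:x+65],None,fx=6,fy=6,interpolation=cv2.INTER_CUBIC)[:,:,::-1])
E
```

```text
20.35 [0.5946 0.0713 0.1074] [ 1.397 -1.252 -0.389 -0.213 -0.309  0.044] sd [0.574 0.026] yaw 90.13
20.9 [0.5946 0.0713 0.1073] [ 1.676 -0.666 -0.353 -0.149 -0.38   0.05 ] sd [0.216 0.019] yaw 87.13
258 214
```

View pics/w6c.png

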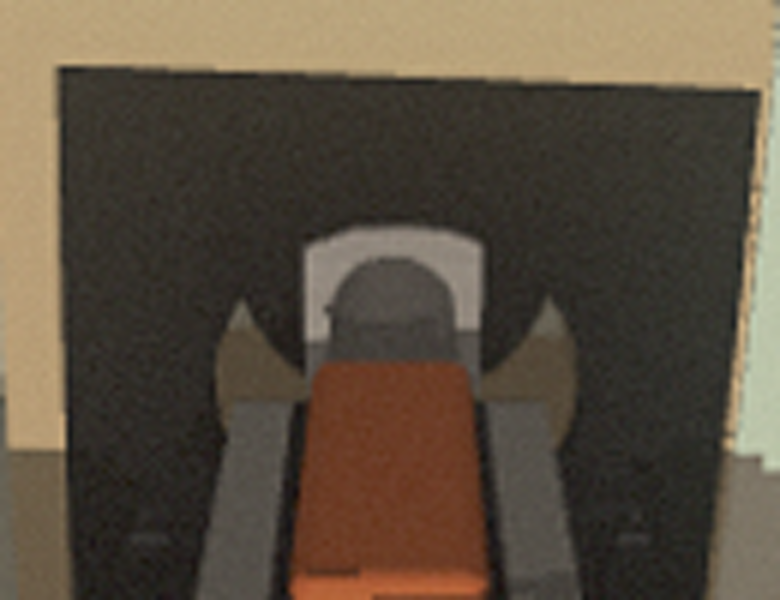

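```bash

python3 -m crank '[{"offset":[0,0,0],"twist":[0,0,2]},{"offset":[0,0,0],"twist":[0,0,3]}]' >/dev/null;python3 av.py; python3 -m crank '[{"offset":[0,0,0],"twist":[0,0,2]},{"offset":[0,0,0],"twist":[0,0,3]}]' >/dev/null;python3 av.py;python3 -m crank '[{"offset":[0,0,0],"twist":[0,0,2]},{"offset":[0,0,0],"twist":[0,0,3]}]' >/dev/null;python3 av.py
```

```text
21.5 [0.5946 0.0713 0.1073] [ 1.628 -0.125 -0.273 -0.083 -0.454  0.05 ] sd [0.539 0.043] yaw 84.13
22.05 [0.5946 0.0713 0.1073] [ 2.143 -0.298 -0.519 -0.104 -0.511  0.095] sd [0.425 0.039] yaw 81.13
22.6 [0.5946 0.0713 0.1073] [ 2.616 -0.062 -0.285 -0.044 -0.626  0.134] sd [0.324 0.021] yaw 78.13
```

```bash

python3 -m crank '[{"offset":[0,0,0],"twist":[0,0,-4]},{"offset":[0,0,0],"twist":[0,0,-9]},{"offset":[0,0,0],"twist":[0,0,-9]}]' >/dev/null;python3 av.py
python3 -m crank '[{"offset":[0,0,-0.005],"twist":[0,0,0]},{"offset":[0,0,-0.02],"twist":[0,0,0]},{"offset":[0,0,-0.05],"twist":[0,0,0]},{"offset":[0,0,-0.09],"twist":[0,0,0]},{"offset":[0,0,-0.12],"twist":[0,0,0]},{"offset":[0,0,-0.12],"twist":[0,0,0]},{"offset":[0,0,-0.12],"twist":[0,0,0]}]'
python3 - <<'E'
from h import *
o=get_obs();im=get_image("wrist");print(o["q"].round(2))
x,y=proj("wrist",[.5945,.0713,.075],o).round().astype(int);print(x,y)
cv2.imwrite("pics/w7c.png",cv2.resize(im[y-50:y+50,x-65:x+65],None,fx=6,fy=6,interpolation=cv2.INTER_CUBIC)[:,:,::-1])
T=R.from_rotvec(o["tool_rot"])
print(T.inv().apply(np.array([.4045,-.3185,.195])-o["tool_pos"]).round(4),T.as_matrix().round(3).tolist())
E
```

```text
23.27 [0.5942 0.0713 0.1071] [ 0.672 -0.157  0.113 -0.049 -0.05   0.013] sd [0.557 0.018] yaw 87.1
t: 24.15
tool_pos: [0.5938, 0.0713, 0.2262]
tool_rot: [-2.275, -2.164, 0.002]
contact_force: [-1.2, 0.1, -1.0]
opening: 0.0131
grip_force: 68.8
[-0.   -0.01  1.68 -0.    1.47  0.05]
258 178
[-0.3987 -0.1695  0.0315] [[0.05, 0.999, -0.002], [0.999, -0.05, -0.0], [-0.0, -0.002, -1.0]]
```

View pics/w7c.png

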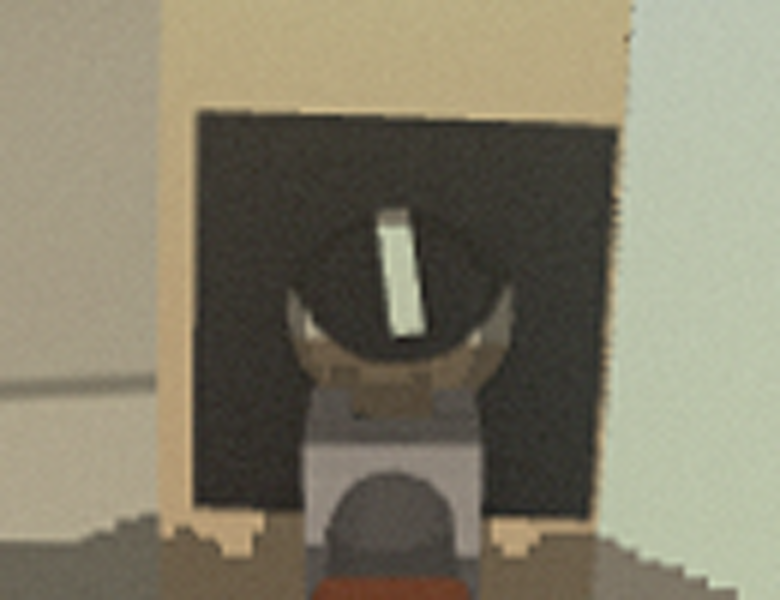

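```bash
python3 -m crank '[{"offset":[-0.014,-0.006,0],"twist":[0,0,0]},{"offset":[-0.055,-0.024,0],"twist":[0,0,0]},{"offset":[-0.105,-0.045,0],"twist":[0,0,0]},{"offset":[-0.16,-0.068,0],"twist":[0,0,0]},{"offset":[-0.215,-0.091,0],"twist":[0,0,0]},{"offset":[-0.27,-0.115,0],"twist":[0,0,0]},{"offset":[-0.32,-0.136,0],"twist":[0,0,0]},{"offset":[-0.36,-0.153,0],"twist":[0,0,0]},{"offset":[-0.386,-0.164,0],"twist":[0,0,0]},{"offset":[-0.3985,-0.1695,0.03],"twist":[0,0,0]},{"offset":[-0.3985,-0.1695,0.04],"twist":[0,0,0]},{"offset":[-0.3985,-0.1695,0.04],"twist":[0,0,0]}]'
python3 - <<'E'
from h import *
o=get_obs();im=get_image("wrist");print(o["tool_pos"],o["q"].round(2))
T=R.from_rotvec(o["tool_rot"])
print(T.inv().apply(np.array([.4045,-.3185,.195])-o["tool_pos"]).round(4))
x,y=proj("wrist",[.4045,-.3185,.06],o).round().astype(int);print(x,y)
cv2.imwrite("pics/w8c.png",cv2.resize(im[y-50:y+50,x-65:x+65],None,fx=6,fy=6,interpolation=cv2.INTER_CUBIC)[:,:,::-1])
for n in (36,): 
  q=[proj("wrist",[.4045+.018*np.cos(a),-.3185+.018*np.sin(a),.05],o) for a in np.linspace(0,6.28,5)];print(((np.array(q)-[x-65,y-50]+.5)*6).round().tolist())
E
```

```text
t: 25.7
tool_pos: [0.4045, -0.3173, 0.1857]
tool_rot: [-2.274, -2.163, -0.0]
contact_force: [-0.1, -0.4, -1.2]
opening: 0.0132
grip_force: 68.7
[ 0.4045187  -0.31726295  0.18571024] [-0.81 -0.18  1.91  0.    1.41 -0.76]
[-0.0012  0.     -0.0093]
258 187
[[503.0, 278.0], [386.0, 175.0], [281.0, 289.0], [397.0, 389.0], [503.0, 279.0]]
```

View pics/w8c.png

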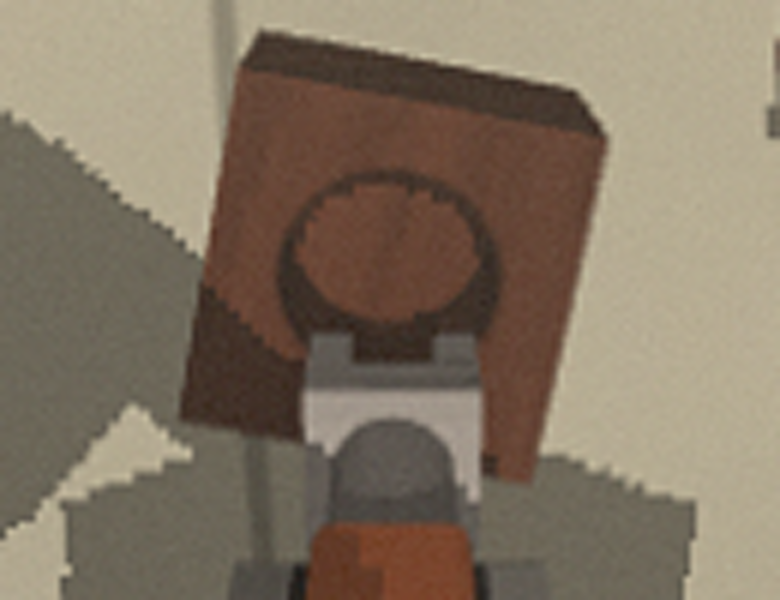

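```bash
python3 -m crank '[{"offset":[0,0,0.03],"twist":[0,0,0]},{"offset":[0,0,0.055],"twist":[0,0,0]},{"offset":[0,0,0.07],"twist":[0,0,0]},{"offset":[0,0,0.085],"twist":[0,0,0]},{"offset":[0,0,0.097],"twist":[0,0,0]},{"offset":[0,0,0.104],"twist":[0,0,0]},{"offset":[0,0,0.104],"twist":[0,0,0]}]'
python3 -m crank '[{"offset":[0,0,0.0015],"twist":[0,0,0]},{"offset":[0,0,0.0015],"twist":[0,0,0]}]' >/dev/null; python3 ok.py && python3 -m crank '[{"offset":[0,0,0.001],"twist":[0,0,0]},{"offset":[0,0,0.001],"twist":[0,0,0]}]' >/dev/null && python3 ok.py && python3 -m crank '[{"offset":[0,0,0.001],"twist":[0,0,0]},{"offset":[0,0,0.001],"twist":[0,0,0]}]' >/dev/null && python3 ok.py&& python3 -m crank '[{"offset":[0,0,0.001],"twist":[0,0,0]},{"offset":[0,0,0.001],"twist":[0,0,0]}]' >/dev/null && python3 ok.py
```

```text
t: 26.62
tool_pos: [0.4052, -0.3181, 0.0829]
tool_rot: [-2.276, -2.165, 0.0]
contact_force: [-0.2, 0.2, -1.3]
opening: 0.0131
grip_force: 68.8
26.875 [ 0.4055 -0.3185  0.0823] [-0.2  0.1 -1.5] [-0.036  0.     0.026]
27.125 [ 0.4054 -0.3183  0.0809] [-0.3 -0.1 -1.3] [-0.04  -0.052 -0.02 ]
27.375 [ 0.4053 -0.3182  0.0797] [ 0.8  0.5 -1.4] [-0.001  0.033 -0.026]
27.625 [ 0.4053 -0.3182  0.0787] [ 0.1 -0.3 -1.1] [-0.028  0.044  0.021]
```

```bash
python3 -m crank '[{"offset":[0,0,0.0005],"twist":[0,0,0]},{"offset":[0,0,0.0005],"twist":[0,0,0]}]' >/dev/null; python3 ok.py && python3 -m crank '[{"offset":[0,0,0.0005],"twist":[0,0,0]},{"offset":[0,0,0.0005],"twist":[0,0,0]}]' >/dev/null && python3 ok.py && python3 -m crank '[{"offset":[0,0,0.0005],"twist":[0,0,0]},{"offset":[0,0,0.0005],"twist":[0,0,0]}]' >/dev/null && python3 ok.py&& python3 -m crank '[{"offset":[0,0,0.0005],"twist":[0,0,0]},{"offset":[0,0,0.0005],"twist":[0,0,0]}]' >/dev/null && python3 ok.py&& python3 -m crank '[{"offset":[0,0,0.0005],"twist":[0,0,0]},{"offset":[0,0,0.0005],"twist":[0,0,0]}]' >/dev/null && python3 ok.py
```

```text
27.875 [ 0.4053 -0.3182  0.0783] [ 0.4  0.6 -0.7] [ 0.022 -0.024 -0.001]
28.125 [ 0.4053 -0.3182  0.0777] [ 0.3 -0.1 -1.5] [-0.032 -0.03  -0.026]
28.375 [ 0.4054 -0.3183  0.0774] [ 0.8  0.2 -0.3] [0.023 0.09  0.008]
28.625 [ 0.4055 -0.3184  0.0774] [-0.9  1.5  4. ] [ 0.278  0.359 -0.03 ]
```

```bash
python3 -m crank '[{"offset":[0,0,0],"twist":[0,0,0]},{"offset":[0,0,0],"twist":[0,0,0]},{"offset":[0,0,0],"twist":[0,0,0]},{"offset":[0,0,0],"twist":[0,0,0]},{"offset":[0,0,0],"twist":[0,0,0]},{"offset":[0,0,0],"twist":[0,0,0]}]' 0.6
python3 -m crank '[{"offset":[0,0,-0.01],"twist":[0,0,0]},{"offset":[0,0,-0.04],"twist":[0,0,0]},{"offset":[0,0,-0.08],"twist":[0,0,0]},{"offset":[0,0,-0.12],"twist":[0,0,0]},{"offset":[0,0,-0.15],"twist":[0,0,0]},{"offset":[0,0,-0.15],"twist":[0,0,0]},{"offset":[0,0,-0.15],"twist":[0,0,0]}]'
python3 - <<'E'
from h import *
o=get_obs();im=get_image("wrist");s=get_image("side")
x,y=proj("wrist",[.4045,-.3185,.08],o).round().astype(int)
a=cv2.resize(im[y-50:y+50,x-50:x+50],None,fx=4,fy=4,interpolation=cv2.INTER_CUBIC)
b=cv2.resize(s[100:350,180:430],(400,400))
cv2.imwrite("pics/w9c.png",np.hstack([a,b])[:,:,::-1])
E
```

```text
t: 29.38
tool_pos: [0.4053, -0.3183, 0.0768]
tool_rot: [2.276, 2.165, 0.0]
contact_force: [-1.2, 0.1, -0.3]
opening: 0.0511
grip_force: 0.0
t: 30.25
tool_pos: [0.405, -0.3179, 0.226]
tool_rot: [-2.275, -2.164, 0.0]
contact_force: [0.4, -0.2, -0.4]
opening: 0.0512
grip_force: 0.0
```

View pics/w9c.png

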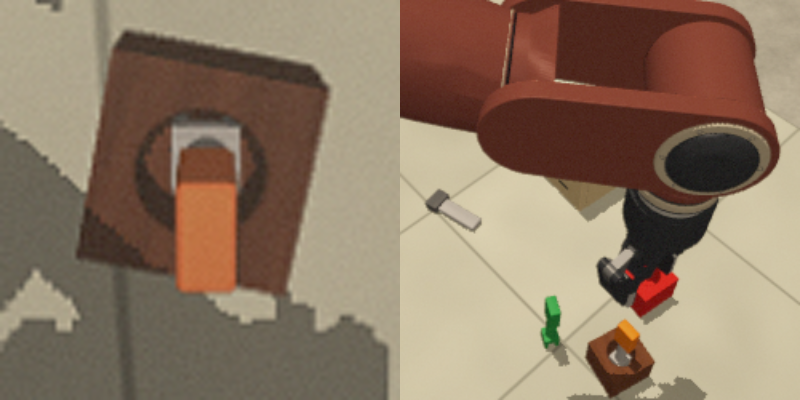

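The key stands upright in its brown stand, its shaft centred in the hole in the left-hand crop. The gripper is clear above it and the opener is where it was, so I'm handing the job in.

```bash
python3 -c "
from station import *
print(finish_job())"
```

```text
the job is handed in; nothing more can be done
None
```

The knob was turned clockwise about 41° until wrist torque rose from about 0.05 to 0.13 N m at the sprung stop. The key was then stood back upright in its wooden stand and released, and the job was handed in at about 30 s; I did not re-check the slides and loupe at the end, but nothing was moved near them.

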